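# Turn the glass block to its end face and raise the sample camera

### The job

The long side of the glass block has been photographed: give the block a quarter turn so that one of its short end faces sits flat against the front of the bent steel bracket, roughly at the middle of it, and let go of it there, lying on the bench. Then squeeze in the button on the side of the camera monopod's grip, pull the mast straight up past its first stop to the second stop (as high as it goes), and finish while still holding it up there with the button squeezed in. Leave the jars, tiles, stone and scraper where they are.

Things in the scene. Friction and masses are not known exactly. Their poses are not given: they have to be found in the camera images.
- block_center (a point): Centre (half-way up) of the loose blue cast-glass block, 90 x 45 x 32 mm (its x, y, z), about 0.3 kg. It lies on the bench in front of the bracket with a long side toward it. Its short end faces lie 45 mm from the centre along its own +x and -x; both ends are alike.
- bracket: Bent steel bracket fixed to the bench. Origin at bench level at the middle of the flat front face of its upright; that face looks along the bracket's -x. The upright is 120 mm wide (y), 50 mm tall, 4 mm thick; the bracket's foot runs behind it (+x, 54 mm). The block goes in front, on the bench itself.
- stand: Camera monopod's fixed base: round foot 120 mm across and an upright sleeve 40 mm across (48 mm at its collar), 120 mm tall. Origin at bench level on the mast's vertical axis. Its +x points from the button side of the grip to the opposite side; a camera on a short arm sticks out 75 to 130 mm along its +y, just below the grip (camera top 160 mm above the bench when down).
- mast_grip (a point): Centre of the black rubber grip at the top of the telescoping mast; the axes are those of the stand. The grip is 36 mm thick (x), 34 mm wide (y), 50 mm tall; its centre is 165 mm above the bench when down and rises with the mast. Nothing is above it. The release button is in the middle of its -x side, which faces roughly toward the robot.
- mast (a joint): Height by which the mast is pulled up, m: 0 down, first stop at 0.045, second stop (the end of its travel) at 0.10. Locked when down, and caught at the first stop, unless the button is held in. It weighs about 4.5 N, resists a pull damped (about 25 N per m/s) and sinks if let go, until it is caught again (about 0.057 from above the first stop, 0.014 from below it).
- button (a joint): Press of the release button, m: 0 out, 0.006 fully in; the mast is free from 0.0045 on. Grey pad 22 mm wide and 26 mm tall, sticking 8 mm out of the grip's -x side; pressed along the stand's +x with about 7 N, springs back. Gripping the grip across its thickness (x) squeezes the button in: 44 mm wide before, 38 mm once in.
- jar_a: Bystander, to be left alone: closed jar, 60 mm diameter, 85 mm tall; origin at the centre of its underside.
- jar_b: Bystander, to be left alone: closed jar, 68 mm diameter, 95 mm tall; origin at the centre of its underside.
- jar_c: Bystander, to be left alone: closed jar, 52 mm diameter, 70 mm tall; origin at the centre of its underside.
- tiles: Bystander, to be left alone: flat stack of three glass tiles, 70 x 70 x 18 mm; origin at the centre of its underside.
- stone: Bystander, to be left alone: grey rubbing stone, 100 x 40 x 22 mm, long along its x; origin at the centre of its underside.
- scraper: Bystander, to be left alone: flat scraper lying on the bench, about 200 mm long along its x; origin near its middle.
- block: The same glass block; origin at the centre of its underside, axes as above.
Mind the look-alikes: they are no part of the job. What is shaped like the block but red is not meant.

How it is judged (in metres and radians):
On the way, in this order (a step that is already met when the one before it is completed fails the run):
1. the block lies on the bench, let go, with an end face flat against the middle of the bracket's front (x of block_center in the frame of bracket between -0.049 and -0.042 m and y of block_center in the frame of bracket between -0.025 and 0.025 m and angle between the x axis of block_center and the x axis of bracket, either way round below 0.07 rad and height (world z) of block_center below 0.0185 m and angle between block_center's own z axis and vertical below 0.06 rad and contact force between block and the fingers below 0.3 N), for 0.2 s.
2. with the button squeezed in, the mast passes its first stop (value of joint mast above 0.055 m and value of joint button above 0.004 m), for 0.05 s.
At the end, for the whole second after the job is handed in: Fingers still hold the grip (over 2 N), button in over 4 mm, mast still and within 5 mm of the second stop; the released block lies on the bench, an end face within 4 mm of the bracket's front, parallel to 0.07 rad, centre within 25 mm of the bracket's middle; bystanders moved under 30 mm (all of step 1 and value of joint mast above 0.095 m and value of joint button above 0.004 m and contact force between mast and the fingers above 2 N and velocity of joint mast between -0.02 and 0.02 m/s and linear speed of block below 0.02 m/s); the arm keeps its last pose, push and grip.
It fails at once if a jar, the tiles, the stone or the scraper is moved by more than 30 mm (distance of any of jar_a, jar_b, jar_c, tiles, stone, scraper from where it was at the start of the episode above 0.03 m).
It also fails if it takes over 48 s, if anything falls off the work surface, if the arm or the gripper's body presses on something with over 40 N, if the wrist force passes 120 N, or if a joint passes its speed limit or range.

### The arm

A 6-joint arm with a two-finger parallel gripper is mounted at the origin on the work surface. World frame = base frame: x ahead of the robot, y to its left, z up, the work surface at z = 0. Lengths are in m, angles in degrees, forces in N, time in s.
With the tool pointing down it reaches from about 0.3 to 0.75 m from the base axis. Payload 8.5 kg.
Tool frame: the origin (TCP) lies midway between the tips of the shut fingers; the grasp point (between the pads) lies 19 mm behind it; z points along the fingers, y is the direction in which the jaws open and shut (so a half turn about z gives the same grasp; the last joint's range is limited). The gripper opens to 85 mm and grips with 20 to 120 N. Pads are 22 mm wide; open, the fingers measure 114 mm over their backs; the gripper's body (76 mm by 85 mm) begins 54 mm behind the grasp point. The pads swing forward as they close: fully open they stand 13 mm farther back than shut.
Start: joints at [-12.336, 21.807, 74.336, -0, 83.858, -12.336], TCP at [0.55, 0, 0.231] pointing down, gripper open.
Joint ranges: [-178.18, 178.18], [-50.72, 133.34], [12.68, 142.11], [-81.47, 261.47], [9.98, 163.14], [-165.26, 165.26]. Speed limits (degrees/s): [136.94, 136.94, 180, 180, 180, 180].

### API

Orientations are given as a 3x3 rotation matrix whose columns are the frame's x, y, z axes.
In Python, from rig import env, viewer, ticket gives the robot as it stands. The module is installed in compiled form; this text tells all that it offers.
- The arm moves only by the shell command python3 -m pendant 'ROWS' [FORCE]. ROWS is JSON, a list of rows, each a list of 3 entries, a list of its own where there are three numbers: the shift along the world's x, y, z in mm, then the turn about the world's z in rad, then the opening, from -1 (shut) to 1 (fully open). A call has 1 to 12 rows; each row shifts and turns the pose as measured when the row begins; what a row does not reach is not made up. A row lasts 1/8 s, in which the tool goes at most 62.5 mm and 10.7 degrees, less where a joint would pass 70% of its speed; a pose out of reach is approached as far as the arm can. A call with a gripper value outside its range is refused whole. The fingers move at their own pace and stop on an object; FORCE is the grip in N (left out, the last holds). Time passes only in rows, so rows that do not move let the fingers close. It gives the time, the measured TCP pose, the force and the opening at its end, in the units of the state.
- env.observe(): the state, without advancing time (a new reading comes with each control period).
- viewer.get_image(name): name is "scene" or "side" or "wrist"; returns (picture, depth): 400x640x3 uint8, red, green, blue; 400x640 float32, m along the optical axis (not along the pixel's ray), 0 where there is no reading.
- viewer.camera_params(name): a dict with "fx", "fy", "cx", "cy" (pixels), "D" ([k1, k2, p1, p2, k3] as OpenCV has them; the pictures are not rectified), "rvec" (rotation vector, rad) and "tvec" (3), from world to camera coordinates, as OpenCV has them; the wrist camera has in their place "T_tool_cam" (4x4, takes a point from camera to tool coordinates, whose origin is the TCP and whose axes are the flange's). Camera axes: x right, y down, z forward; pixel columns grow to the right and rows downward; lengths in m; the calibration is good to about 2 mm. A picture is of the moment at which its call begins: read the wrist's pose just before it. camera_params takes no time and is no camera call.
- ticket.close_job(): hands the job in, once; it reports no verdict.
The state is a dict: "time_s": time; "q": joint angles; "qvel": joint speeds; "joint_efforts": joint torques, N m; "position": TCP position; "tool_rot": TCP orientation; "ft_force": force on the tool from outside, world axes, zero at the start; "wrist_torque": the same for the moment, N m; "grip_width": finger opening in m.
Only numpy, scipy, OpenCV 4.12 (cv2) and the standard library are available. Lean on these libraries where they do the work, as an engineer would, in place of code of your own. Each camera call takes 0.05 s, during which the arm holds its last target. There are 200 camera calls.

## Working session

There is one attempt and no reset: what is moved stays moved. The work goes in short steps, Python scripts to look and compute and a shell command to move; the robot and the scene stay as the last step left them, time stands still between calls to the robot, and variables do not carry over. Pictures are saved under pics/ and viewed, about 8 in all and at most 12, crops included, and the job is handed in when it is done.

```bash
mkdir -p pics; cat > h.py <<'E'
import numpy as np, cv2
from rig import env, viewer, ticket
def cam(n):
    p=viewer.camera_params(n); K=np.array([[p["fx"],0,p["cx"]],[0,p["fy"],p["cy"]],[0,0,1]]); D=np.array(p["D"],float)
    if "rvec" in p:
        R=cv2.Rodrigues(np.array(p["rvec"],float))[0]; t=np.array(p["tvec"],float).ravel()
        return K,D,R.T,-R.T@t
    s=env.observe(); T=np.eye(4); T[:3,:3]=s["tool_rot"]; T[:3,3]=s["position"]; T=T@np.array(p["T_tool_cam"])
    return K,D,T[:3,:3],T[:3,3]
def rays(c,uv):
    K,D,R,o=c; n=cv2.undistortPoints(np.array(uv,float).reshape(-1,1,2),K,D).reshape(-1,2)
    return np.c_[n,np.ones(len(n))]@R.T
def onz(c,uv,z):
    d=rays(c,uv); return c[3]+d*((z-c[3][2])/d[:,2])[:,None]
def pts(c,dep):
    h,w=dep.shape; v,u=np.mgrid[:h,:w]; return (c[3]+rays(c,np.c_[u.ravel(),v.ravel()])*dep.reshape(-1,1)).reshape(h,w,3)
def snap(n):
    c=cam(n); im,d=viewer.get_image(n); return c,im,d
def save(n,im): cv2.imwrite("pics/"+n,im[...,::-1])
E
python3 - <<'E'
from h import *
for n in("scene","side","wrist"):
    c,im,d=snap(n); np.savez(n+"0.npz",im=im,d=d,P=pts(c,d)); save(n+"0.png",im); print(n,c[3],c[2][:,2],c[0][0,0])
print(env.observe())
E
```

```text
scene [ 1.24253969 -0.97785581  0.92551875] [-0.47900702  0.66998343 -0.56716354] 438.75842602688556
side [0.33731085 1.07291722 1.05662119] [ 0.14911205 -0.75140035 -0.64277766] 414.3443791952817
wrist [0.5504844  0.07172871 0.37233663] [-0.0017718  -0.28209792 -0.95938398] 276.88830813896345
{'time_s': 0.15, 'q': array([-1.23362804e+01,  2.18318672e+01,  7.43691681e+01,  1.32157735e-03,
        8.38589163e+01, -1.23357423e+01]), 'qvel': array([ 0.03741137, -0.15034879, -0.14577995,  0.01272023,  0.01825645,
        0.07405826]), 'joint_efforts': array([ 1.94521621e-03, -4.48624384e+01, -2.31344014e+01, -1.86937300e-04,
        3.77541786e-03, -1.65174959e-05]), 'position': array([5.49795097e-01, 4.37310187e-05, 2.30889040e-01]), 'tool_rot': array([[ 1.19964776e-05,  9.99999482e-01, -1.01729312e-03],
       [ 9.99999970e-01, -1.17462738e-05,  2.45956201e-04],
       [ 2.45944125e-04, -1.01729604e-03, -9.99999452e-01]]), 'ft_force': array([ 0.31926041,  0.46752413, -0.78177962]), 'wrist_torque': array([-0.01127093,  0.00686642, -0.01889586]), 'grip_width': 0.08529654528502167}
```

View pics/scene0.png

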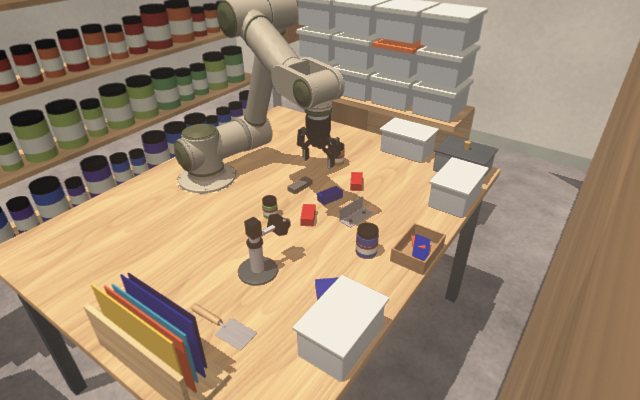

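View pics/side0.png

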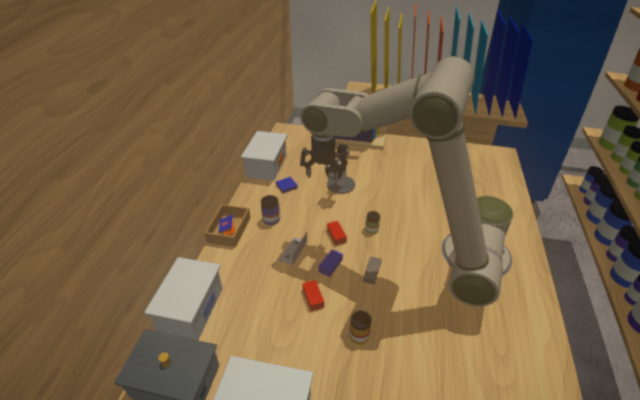

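The scene view shows the blue block at (330,196), the bracket at (352,210), the monopod at (257,260) and its grip at (254,229). In the side view the block is at (331,262), the bracket at (295,248) and the monopod at (341,180).
Look-alikes in the scene view are the red blocks at (357,181) and (308,214), the blue tiles at (327,288) and the blue thing in the tray at (421,246). I choose the blue block at (330,196), in front of the bracket.

```bash
python3 - <<'E'
from h import *
L={n:np.load(n+"0.npz") for n in("scene","side","wrist")}
def rect(P,m,zl,zh,lab):
    q=P[m&(P[...,2]>zl)&(P[...,2]<zh)]
    if len(q)<15: print(lab,"few",len(q));return
    r=cv2.minAreaRect(q[:,:2].astype(np.float32)*1000); print(lab,len(q),"med z",np.median(q[:,2]).round(4),"rect",np.round(r[0],1),np.round(r[1],1),round(r[2],1))
for n,win in(("scene",(318,180,345,208)),("side",(316,245,346,278))):
    im,P=L[n]["im"].astype(int),L[n]["P"]; u0,v0,u1,v1=win
    w=np.zeros(P.shape[:2],bool); w[v0:v1,u0:u1]=1
    m=w&(im[...,2]>im[...,1]+15)&(im[...,2]>im[...,0]-5)
    rect(P,m,.026,.04,n+" block top"); 
    # bracket upright
for n,win in(("scene",(335,190,372,230)),("side",(275,228,312,268))):
    im,P=L[n]["im"].astype(int),L[n]["P"]; u0,v0,u1,v1=win
    w=np.zeros(P.shape[:2],bool); w[v0:v1,u0:u1]=1
    sat=im.max(2)-im.min(2)
    rect(P,w&(sat<60),.012,.06,n+" upright"); rect(P,w,.035,.056,n+" upright hi")
for n,win in(("scene",(240,215,295,290)),("side",(318,135,360,200))):
    im,P=L[n]["im"].astype(int),L[n]["P"]; u0,v0,u1,v1=win
    w=np.zeros(P.shape[:2],bool); w[v0:v1,u0:u1]=1
    for a,b in((.003,.016),(.05,.1),(.125,.16),(.145,.195),(.18,.2)): rect(P,w&(P[...,0]>.3)&(P[...,0]<.9),a,b,n+f" stand {a}")
im=L["wrist"]["im"]
a=cv2.resize(L["scene"]["im"][160:300,230:400],None,fx=3.2,fy=3.2,interpolation=2)
b=cv2.resize(im,None,fx=.7,fy=.7)
o=np.zeros((a.shape[0],a.shape[1]+0,3),np.uint8);o[:]=a
save("crop1.png",o)
E
```

```text
scene block top 173 med z 0.0305 rect [493.8 152.8] [89.4 47.3] 71.6
side block top 269 med z 0.0344 rect [488.1 159.9] [88.2 45.3] 69.0
scene upright 270 med z 0.0289 rect [584.8 145.2] [ 92.7 158.1] 39.4
scene upright hi 94 med z 0.0437 rect [609.3 117.7] [119.9   8.4] 79.7
side upright 163 med z 0.0354 rect [619.9 119.3] [116.   35.3] 79.6
side upright hi 86 med z 0.0476 rect [605.  118.8] [121.   6.] 79.6
scene stand 0.003 751 med z 0.0105 rect [ 484.1 -202.9] [181.6 361.2] 39.6
scene stand 0.05 181 med z 0.0756 rect [ 540.9 -299.8] [39.9 23.1] 50.6
scene stand 0.125 484 med z 0.1427 rect [ 540.9 -239.7] [144.2  63. ] 71.0
scene stand 0.145 438 med z 0.161 rect [ 540.9 -248. ] [128.4  60.9] 73.9
scene stand 0.18 128 med z 0.1886 rect [ 532.6 -293.4] [35.2 37.8] 78.8
side stand 0.003 880 med z 0.0062 rect [ 557.9 -395.2] [182.2 425.4] 7.4
side stand 0.05 43 med z 0.064 rect [ 509.8 -443.1] [354.4  20.9] 86.9
side stand 0.125 135 med z 0.1414 rect [ 533.9 -232.8] [143.   62.4] 68.4
side stand 0.145 158 med z 0.1752 rect [ 540.7 -241.4] [133.4  47.8] 71.3
side stand 0.18 67 med z 0.1893 rect [ 525.8 -285.5] [39.7 42.9] 84.8
```

View pics/crop1.png

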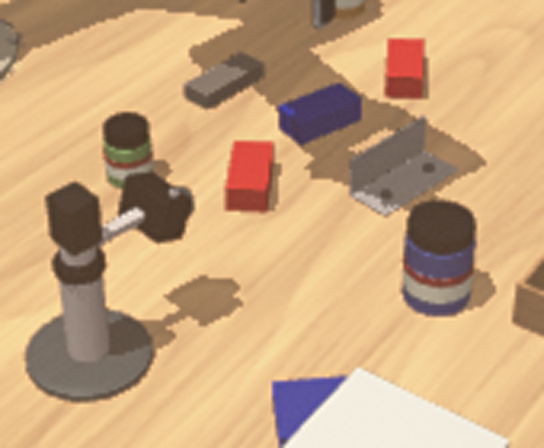

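View pics/wrist0.png

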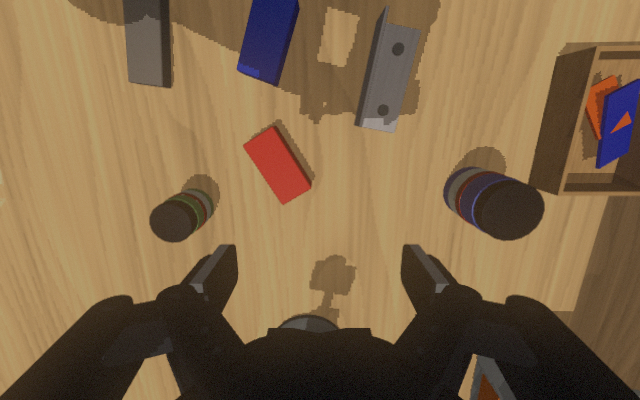

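The crop confirms the choice: the blue block lies with its long side towards the bracket, and the red blocks are decoys. I'll move above it and measure from closer.

```bash
python3 -m pendant '[[[-30,50,0],-0.17,1],[[-29,50,0],-0.17,1],[[0,0,0],0,1],[[0,0,0],0,1]]' 60; python3 - <<'E'
from h import *
c,im,d=snap("wrist"); P=pts(c,d); save("wrist1.png",im); np.savez("wrist1.npz",im=im,d=d,P=P)
i=im.astype(int); r,g,b=i[...,0],i[...,1],i[...,2]
def rep(m,z,lab):
    m=m.astype(np.uint8); n,l,s,_=cv2.connectedComponentsWithStats(m)
    for k in range(1,n):
        if s[k,4]<300: continue
        ys,xs=np.where(l==k); q=P[ys,xs]; q=onz(c,np.c_[xs,ys],z)[np.abs(q[:,2]-z)<.006]
        if len(q)<100: continue
        R=cv2.minAreaRect(q[:,:2].astype(np.float32)*1000); print(lab,s[k],len(q),np.round(R[0],1),np.round(R[1],1),round(R[2],1),"z",np.median(P[ys,xs][np.abs(P[ys,xs][:,2]-z)<.006][:,2]).round(4))
rep((b>r+30)&(b>g+30),.032,"blue"); rep((r>g+80)&(r>b+80),.03,"red")
sat=i.max(2)-i.min(2)
rep((sat<35)&(np.abs(P[...,2]-.022)<.005),.022,"stone"); rep((np.abs(P[...,2]-.05)<.004),.05,"uprighttop")
E
```

```text
time_s: 0.65
position: [0.4891, 0.1019, 0.2297]
tool_rot: [[0.344, 0.939, -0.003], [0.939, -0.344, 0.001], [-0.0, -0.003, -1.0]]
ft_force: [0.1, -0.7, -0.6]
grip_width: 0.0855
blue [ 286   94   38   76 2722] 2716 [491.7 157.1] [87.1 42.8] 70.1 z 0.0308
red [ 262    0   66   41 1428] 1424 [529.4 284.7] [43.8 55. ] 28.7 z 0.0309
red [ 314  205   70   61 2004] 1986 [497.8  11.7] [43.7 88.3] 31.0 z 0.0309
stone [ 177  129   55   80 2380] 2380 [354.6 157.3] [97.9 40. ] 82.6 z 0.0208
stone [  0 299  81  26 707] 707 [36.6 54.6] [ 37.7 111.5] 57.5 z 0.0214
stone [603 316  37  54 440] 440 [ 829.2 -298.8] [90.9 49. ] 89.4 z 0.0216
uprighttop [ 627   25   13  151 1192] 1192 [834.3  59.8] [159.4  11.1] 88.3 z 0.0485
uprighttop [407  73  11 108 438] 438 [607.  119.6] [118.1   4.7] 79.4 z 0.0486
uprighttop [531 174  49  55 396] 396 [738.3 -14.4] [69.  36.6] 51.7 z 0.0494
uprighttop [  0 316  62  25 358] 358 [49.  45.8] [19.7 78.8] 40.6 z 0.05
uprighttop [625 336  15  55 346] 346 [ 812.8 -303.2] [98.1 17.8] 85.9 z 0.05
```

View pics/wrist1.png

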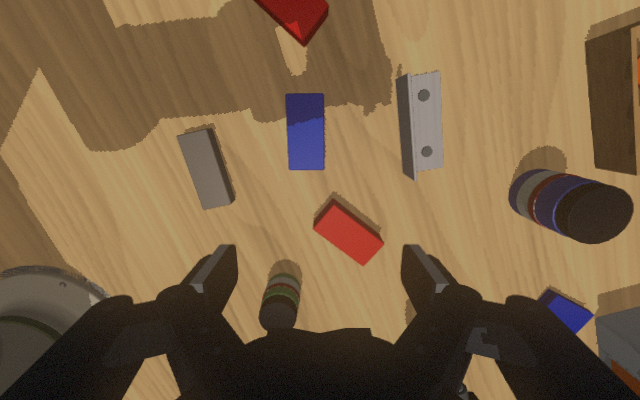

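The wrist view agrees with the depth data. The block top at pixel (305,131) gives (492,157) at 70.1°, and its size matches to 3 mm. The bracket top at (412,127) gives (607,119.6) at 79.4°, 118 mm wide. Stone and red blocks are clear of the fingers, so I go down.

```bash
python3 -m pendant '[[[3,55,0],0,1],[[0,0,-55],0,1],[[0,0,-55],0,1],[[0,0,-45],0,1],[[0,0,-30],0,1],[[0,0,0],0,1]]' 40
```

```text
time_s: 1.45
position: [0.4969, 0.1528, 0.039]
tool_rot: [[0.348, 0.938, 0.001], [0.938, -0.348, 0.001], [0.001, 0.001, -1.0]]
ft_force: [0.2, -0.2, -0.6]
grip_width: 0.0851
```

```bash
python3 -m pendant '[[[-5,4,-10],0,1],[[0,0,-15],0,1],[[0,0,-9],0,1],[[0,0,0],0,0.4],[[0,0,0],0,-1],[[0,0,0],0,-1],[[0,0,0],0,-1],[[0,0,0],0,-1]]' 40
```

```text
time_s: 2.45
position: [0.4941, 0.1566, 0.0061]
tool_rot: [[0.348, 0.937, 0.007], [0.937, -0.348, 0.001], [0.003, 0.006, -1.0]]
ft_force: [0.4, -0.9, -2.8]
grip_width: 0.0443
```

```bash
python3 -m pendant '[[[0,0,12],0,-1],[[0,0,8],-0.17,-1],[[4,-3,0],-0.18,-1],[[6,-4,0],-0.18,-1],[[6,-4,0],-0.18,-1],[[6,-4,0],-0.18,-1],[[6,-3,0],-0.18,-1],[[6,-2,0],-0.17,-1],[[6,0,0],-0.16,-1],[[0,0,0],0,-1]]'; python3 - <<'E'
from h import *
s=env.observe(); R=s["tool_rot"]; print(s["position"]*1000, np.degrees(np.arctan2(R[1,1],R[0,1])))
E
```

```text
time_s: 3.7
position: [0.5364, 0.136, 0.0338]
tool_rot: [[0.974, -0.227, 0.007], [-0.227, -0.974, -0.009], [0.009, 0.007, -1.0]]
ft_force: [0.8, 0.4, -1.9]
grip_width: 0.0444
[536.3792045  136.00702954  33.79927352] -103.1167296404866
```

```bash
python3 -m pendant '[[[4,-3,-12],0.045,-1],[[4,-1,-10],0,-1],[[0,0,-4],0,-1],[[0,0,0],0,-1]]'; python3 - <<'E'
from h import *
s=env.observe(); R=s["tool_rot"]; print(s["position"]*1000, np.degrees(np.arctan2(R[1,1],R[0,1])),s["ft_force"])
def look(n):
    c,im,d=snap(n);P=pts(c,d); i=im.astype(int); r,g,b=i[...,0],i[...,1],i[...,2]
    m=(b>g+15)&(b>r-5)&(np.abs(P[...,2]-.032)<.008)&(np.hypot(P[...,0]-.55,P[...,1]-.13)<.07)
    ys,xs=np.where(m); q=onz(c,np.c_[xs,ys],.032)
    if len(q)>20: print(n,len(q),[np.round(x,1) for x in cv2.minAreaRect((q[:,:2]*1000).astype(np.float32))],np.median(P[m][:,2]))
    return c,im
look("side"); c,im=look("scene"); c,im=look("wrist"); save("wrist2.png",im)
E
```

```text
time_s: 4.2
position: [0.5441, 0.1322, 0.0081]
tool_rot: [[0.985, -0.174, 0.008], [-0.174, -0.985, -0.008], [0.009, 0.007, -1.0]]
ft_force: [0.4, 0.2, -3.0]
grip_width: 0.0445
[544.07365214 132.21102261   8.1250959 ] -100.02127368942708 [ 0.43463472  0.15684883 -2.97607727]
side 141 [array([541.5, 133.8]), array([52.8, 90.9]), np.float64(77.5)] 0.03607517643709235
scene 119 [array([549.4, 124.2]), array([54.5, 79.6]), np.float64(81.1)] 0.03312256207691111
wrist 14344 [array([550.5, 131.9]), array([46.2, 81.5]), np.float64(80.2)] 0.033435754241296044
```

View pics/wrist2.png

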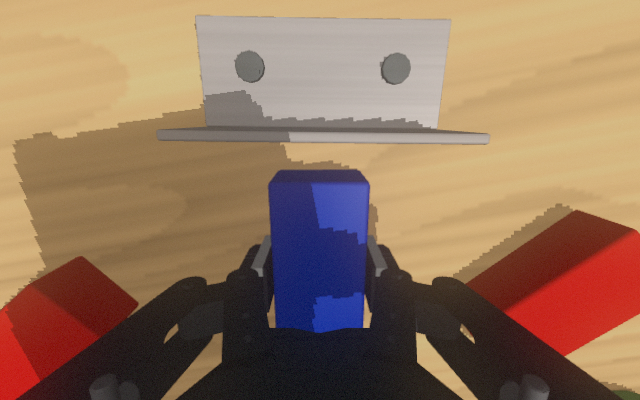

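Block centred and parallel: its end edge is at row 170 and the bracket's front edge runs (157,134)-(489,139). I push gently until contact.

```bash
python3 -m pendant '[[[6,-1,-1],-0.008,-1],[[5,-1,-1],0,-1],[[3,-0.5,0],0,-1]]' 30;  python3 -m pendant '[[[2,-0.4,0],0,-1]]';  python3 -m pendant '[[[2,-0.4,0],0,-1]]'
```

```text
time_s: 4.72
position: [0.5596, 0.1296, 0.007]
tool_rot: [[0.983, -0.182, 0.01], [-0.182, -0.983, -0.008], [0.011, 0.006, -1.0]]
ft_force: [-0.3, -1.0, -3.4]
grip_width: 0.0441
time_s: 4.85
position: [0.5616, 0.1292, 0.0069]
tool_rot: [[0.983, -0.183, 0.009], [-0.182, -0.983, -0.008], [0.011, 0.006, -1.0]]
ft_force: [-8.5, 2.8, 2.4]
grip_width: 0.0447
time_s: 4.97
position: [0.5616, 0.1292, 0.0067]
tool_rot: [[0.983, -0.183, 0.004], [-0.183, -0.983, -0.007], [0.005, 0.007, -1.0]]
ft_force: [-12.4, 3.0, 5.2]
grip_width: 0.0442
```

```bash
python3 -m pendant '[[[0,0,0],0,0.5],[[0,0,0],0,0.7],[[0,0,0],0,0.7],[[0,0,12],0,0.7],[[0,0,30],0,0.7],[[0,0,50],0,0.7],[[-10,0,60],0,0.7],[[0,0,0],0,0.7]]'; python3 - <<'E'
from h import *
c,im,d=snap("wrist");P=pts(c,d); save("wrist3.png",im); i=im.astype(int); r,g,b=i[...,0],i[...,1],i[...,2]
def rr(m,z):
    ys,xs=np.where(m); q=onz(c,np.c_[xs,ys],z); R=cv2.minAreaRect((q[:,:2]*1000).astype(np.float32)); print(len(q),[np.round(x,1) for x in R]); return R
m=(b>g+15)&(b>r-5)&(np.abs(P[...,2]-.032)<.005)&(np.hypot(P[...,0]-.56,P[...,1]-.13)<.07); B=rr(m,.032)
m=(np.abs(P[...,2]-.0495)<.004)&(np.hypot(P[...,0]-.607,P[...,1]-.12)<.075); K=rr(m,.05)
x=np.array([np.cos(np.radians(-10.5)),np.sin(np.radians(-10.5))]); dd=np.array(B[0])-np.array(K[0]); print("x,y rel to front",dd@x+2,dd@[-x[1],x[0]])
E
```

```text
time_s: 5.98
position: [0.5524, 0.129, 0.1677]
tool_rot: [[0.983, -0.183, 0.011], [-0.183, -0.983, -0.008], [0.012, 0.005, -1.0]]
ft_force: [0.8, 0.4, -0.8]
grip_width: 0.0727
3594 [array([561.7, 129.5]), array([44.1, 87. ]), np.float64(79.4)]
618 [array([608.1, 120.1]), array([118.3,   3.6]), np.float64(79.4)]
x,y rel to front -45.33010066017819 0.8658740221070005
```

View pics/wrist3.png

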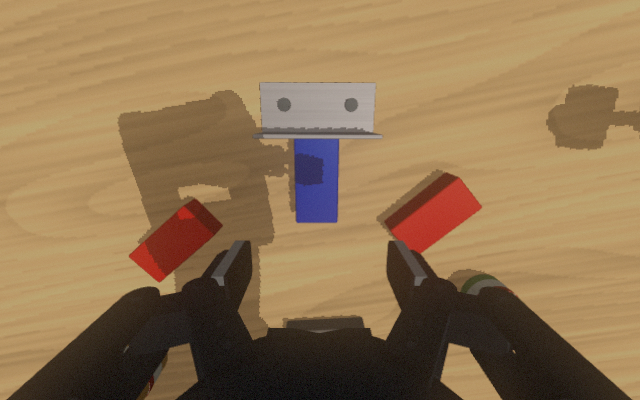

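The block is placed. Measured against the bracket it is at x = -45.3 mm and y = +0.9 mm, with 0° angular error: its top is at (317,180), against the front edge at row 136. Now over to the monopod, travelling high.

```bash
python3 -m pendant '[[[0,-10,60],0.1,1],[[0,-30,60],0.17,1],[[-5,-50,30],0.17,1],[[-5,-55,0],0.17,1],[[-5,-55,0],0.17,1],[[-5,-55,0],0.17,1],[[-5,-55,0],0.17,1],[[-5,-55,0],0.17,1],[[-5,-55,0],0.17,1],[[-5,-50,0],0.01,1],[[0,-20,0],0,1],[[0,0,0],0,1]]' 60; python3 - <<'E'
from h import *
s=env.observe(); R=s["tool_rot"]; print(s["position"]*1000, np.degrees(np.arctan2(R[1,1],R[0,1])))
c,im,d=snap("wrist");P=pts(c,d); save("wrist4.png",im); np.savez("wrist4.npz",im=im,d=d,P=P)
near=np.hypot(P[...,0]-.53,P[...,1]+.29)<.2
for lo,hi,rad in((.183,.197,.06),(.15,.166,.2),(.150,.2,.045)):
    m=near&(P[...,2]>lo)&(P[...,2]<hi)&(np.hypot(P[...,0]-.53,P[...,1]+.29)<rad); ys,xs=np.where(m)
    if len(xs)<20: print(lo,len(xs)); continue
    q=P[m]; z=np.median(q[:,2]); print(lo,len(q),z,xs.min(),xs.max(),ys.min(),ys.max(),[np.round(x,1) for x in cv2.minAreaRect((q[:,:2]*1000).astype(np.float32))])
E
```

```text
time_s: 7.52
position: [0.5055, -0.3722, 0.3007]
tool_rot: [[0.244, 0.97, -0.008], [0.97, -0.244, 0.005], [0.003, -0.009, -1.0]]
ft_force: [0.4, 0.5, -0.8]
grip_width: 0.0852
[ 505.47592437 -372.22709665  300.70698798] -14.107586192479491
0.183 1670 0.1887103529744672 304 346 79 120 [array([ 531.2, -290.3]), array([33.8, 35.9]), np.float64(78.9)]
0.15 883 0.1541894395062977 287 355 0 15 [array([ 547.2, -211.3]), array([11.6, 61.7]), np.float64(75.1)]
0.15 1877 0.18859790884735034 296 346 79 120 [array([ 527.3, -289.6]), array([33.8, 43.9]), np.float64(78.9)]
```

View pics/wrist4.png

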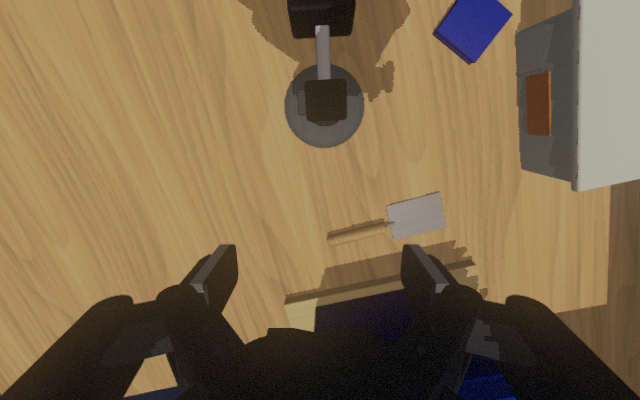

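The wrist view shows the grip top at (326,99), the button pad to its left at (300,98) and the camera arm going up to (320,15). The grip measures 35.9 x 33.8 mm (43.9 with the button), centred at (531,-290), with stand x at -11.1°; the camera direction agrees at 78.6°.

```bash
python3 -m pendant '[[[12,40,0],0.05,1],[[12,42,0],0,1],[[0,0,0],0,1]]'; python3 - <<'E'
from h import *
s=env.observe(); R=s["tool_rot"]; print(np.array([529.2,-289.9,142])-s["position"]*1000, -11.1-np.degrees(np.arctan2(R[1,1],R[0,1])))
E
```

```text
time_s: 7.95
position: [0.5301, -0.2836, 0.2997]
tool_rot: [[0.19, 0.982, -0.01], [0.982, -0.19, 0.007], [0.005, -0.011, -1.0]]
ft_force: [0.3, -0.8, -0.3]
grip_width: 0.0856
[  -0.94031654   -6.32561514 -157.6921593 ] -0.13146127745525682
```

```bash
python3 -m pendant '[[[-1,-6,-40],0,1],[[0,0,-40],0,1],[[0,0,-30],0,1],[[0,0,-20],0,1],[[0,0,0],0,1]]';python3 - <<'E'
from h import *
s=env.observe(); print(np.array([529.2,-289.9,142])-s["position"]*1000, s["ft_force"])
E
```

```text
time_s: 8.57
position: [0.5284, -0.2868, 0.1664]
tool_rot: [[0.186, 0.982, -0.01], [0.982, -0.186, 0.006], [0.004, -0.011, -1.0]]
ft_force: [-0.0, 0.9, 0.3]
grip_width: 0.0854
[  0.83293826  -3.08325338 -24.35145304] [-0.01646604  0.93289442  0.28689655]
```

```bash
python3 -m pendant '[[[1,-3,-14],0,1],[[0,0,-10],0,1],[[0,0,0],0,0.2],[[0,0,0],0,-1],[[0,0,0],0,-1],[[0,0,0],0,-1],[[0,0,0],0,-1]]' 60
```

```text
time_s: 9.45
position: [0.5301, -0.2906, 0.1437]
tool_rot: [[0.187, 0.982, -0.006], [0.982, -0.187, 0.003], [0.002, -0.007, -1.0]]
ft_force: [0.5, -0.2, -1.1]
grip_width: 0.0366
```

```bash
python3 -m pendant '[[[0,0,6],0,-1]]';  python3 -m pendant '[[[0,0,8],0,-1]]'
```

```text
time_s: 9.57
position: [0.53, -0.2905, 0.1489]
tool_rot: [[0.187, 0.982, -0.007], [0.982, -0.187, 0.004], [0.002, -0.008, -1.0]]
ft_force: [0.8, -1.6, -5.9]
grip_width: 0.0367
time_s: 9.7
position: [0.53, -0.2905, 0.1569]
tool_rot: [[0.187, 0.982, -0.008], [0.982, -0.187, 0.004], [0.003, -0.008, -1.0]]
ft_force: [1.7, -1.2, -6.8]
grip_width: 0.0368
```

The mast is free: 6 N, matching its weight plus damping. Continuing up.

```bash
python3 -m pendant '[[[0,0,10],0,-1],[[0,0,12],0,-1],[[0,0,12],0,-1],[[0,0,12],0,-1],[[0,0,12],0,-1]]';  python3 -m pendant '[[[0,0,10],0,-1],[[0,0,8],0,-1],[[0,0,6],0,-1]]'; python3 -m pendant '[[[0,0,2],0,-1]]'; python3 -m pendant '[[[0,0,2],0,-1]]'
```

```text
time_s: 10.32
position: [0.53, -0.2905, 0.2186]
tool_rot: [[0.187, 0.982, -0.008], [0.982, -0.187, 0.004], [0.003, -0.008, -1.0]]
ft_force: [2.5, -1.7, -8.0]
grip_width: 0.0368
time_s: 10.7
position: [0.5299, -0.2905, 0.2439]
tool_rot: [[0.187, 0.982, -0.008], [0.982, -0.187, 0.004], [0.003, -0.009, -1.0]]
ft_force: [14.9, -9.0, -40.7]
grip_width: 0.0366
time_s: 10.82
position: [0.5299, -0.2904, 0.2439]
tool_rot: [[0.187, 0.982, -0.01], [0.982, -0.187, 0.006], [0.004, -0.011, -1.0]]
ft_force: [6.8, -3.5, -25.4]
grip_width: 0.0367
time_s: 10.95
position: [0.5299, -0.2904, 0.2439]
tool_rot: [[0.187, 0.982, -0.012], [0.982, -0.187, 0.008], [0.006, -0.013, -1.0]]
ft_force: [2.6, -2.4, -18.9]
grip_width: 0.0365
```

It is at the end stop: 100 mm of travel and a clear force rise. I'll settle with a light hold, then check the result.

```bash
python3 -m pendant '[[[0,0,0],0,-1],[[0,0,0],0,-1],[[0,0,0],0,-1]]'; python3 - <<'E'
from h import *
c,im,d=snap("scene");P=pts(c,d)
s,ims,ds=snap("side");Ps=pts(s,ds)
a=cv2.resize(im[140:300,200:400],(800,640)[:2] if 0 else (700,560),interpolation=2); save("end1.png",a)
for n,I,Q in(("scene",im,P),("side",ims,Ps)):
    i=I.astype(int); r,g,b=i[...,0],i[...,1],i[...,2]
    m=(b>g+15)&(b>r-5)&(np.abs(Q[...,2]-.032)<.006)&(np.hypot(Q[...,0]-.56,Q[...,1]-.13)<.06)
    if m.sum()>20: print(n,m.sum(),[np.round(x,1) for x in cv2.minAreaRect((Q[m][:,:2]*1000).astype(np.float32))])
    q=Q[(np.hypot(Q[...,0]-.547,Q[...,1]+.187)<.04)&(Q[...,2]>.12)]; print(n,"camera top z",np.percentile(q[:,2],95) if len(q) else None,len(q))
print(env.observe()["position"],env.observe()["ft_force"])
E
```

```text
time_s: 11.32
position: [0.5299, -0.2905, 0.2438]
tool_rot: [[0.187, 0.982, -0.012], [0.982, -0.187, 0.008], [0.006, -0.013, -1.0]]
ft_force: [1.2, -1.6, -12.3]
grip_width: 0.0369
scene 145 [array([555.3, 126.4]), array([47.9, 77. ]), np.float64(78.5)]
scene camera top z 0.5444308100895876 266
side 271 [array([559.5, 129.5]), array([46.6, 92.4]), np.float64(78.3)]
side camera top z 0.542221011107812 521
[ 0.52996171 -0.29043615  0.24379076] [  1.34677807  -1.38037223 -11.92708028]
```

View pics/end1.png

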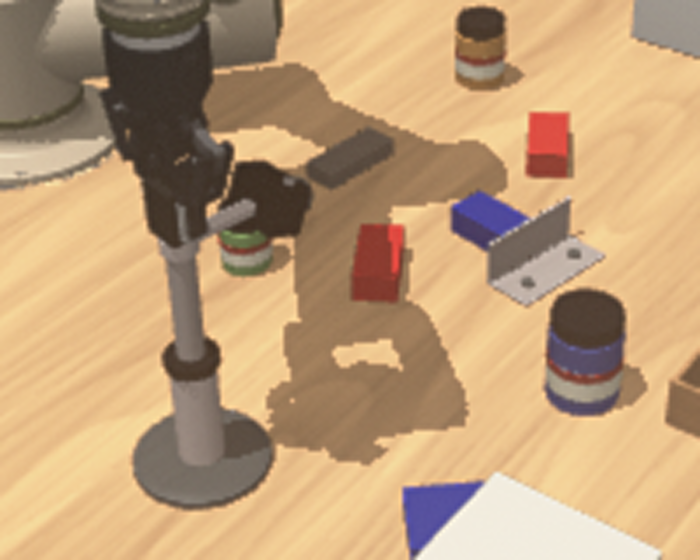

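The mast is visibly extended, with its shaft showing at (185,300) and the grip held. The block stands end-on against the bracket at (490,220), and the jars, stone and tiles look untouched. Holding steady with a 12 N pull (7 N more than the mast's weight), so I hand in.

```bash
python3 -c "
from rig import ticket
print(ticket.close_job())"
```

```text
the job is handed in; nothing more can be done
None
```

I turned the blue glass block a quarter turn, set an end face against the middle of the bracket and let it go. Then I squeezed the monopod's button, pulled the mast up to its second stop and handed in at about 11.5 s while still holding it there.

**Block:** the wrist view after release put its centre 45.3 mm in front of the bracket and 0.9 mm off the middle, with 0° angle difference. The later scene and side views put it within about 1° and 2–7 mm of that. They are coarser, and the scene view is partly hidden.

**Mast:** it rose 100 mm, then met a hard stop. At hand-in the pull was a steady 12 N.

**Button:** I could not measure it directly. The finger opening read 36.7 mm against the 38 mm given for a pressed button. The mast moved freely through both its lock and its first stop, so the button must be in.

**Checks that fell short:** my automatic check of the camera's height failed because it picked up the arm instead. The final picture shows the mast up, and the jars in view, the stone and the tiles look unmoved; the scraper is outside that crop, but the arm never went near it. I did not measure the bystanders' positions.

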